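# Swing the rocket in off the moon

### The job

The nose of the teal rocket hangs out over the silver moon disc, in the way of anyone wanting the moon. Swing the rocket round on its twist socket until it lies in line above the cream parking strip of its own base, then let go of it. Leave the moon where it lies and do not turn the navy-ringed planet on the other socket.

Things in the scene. Friction and masses are not known exactly. Their poses are not given: they have to be found in the camera images.
- launch_base: The rocket's fixed twist socket base on the table: a round wooden disc 110 mm across and 30 mm high, with a cream parking strip (44 mm wide, 8 mm high) lying on the table from its edge out to 171 mm from its centre. Origin: centre of the disc at table height, on the vertical turning axis of the rocket. x axis: along the parking strip, outward; z axis up.
- rocket (a joint): Angle (rad) of the teal rocket about the vertical axis of launch_base: 0 when its nose points along the parking strip, positive anticlockwise seen from above. Free range -1.6 to 1.8 with no stop or click at the strip; it begins at 0.85 to 1.25. It turns stiffly (friction 0.1 N m, about 1 N at 100 mm out) and stays where it is left.
- rocket_grip (a point): Good place to pinch the rocket: on its centre line, 100 mm out from the turning axis, 62 mm above the table; x axis towards the nose, z up. The level round body is 32 mm thick, straight from the pivot peg (34 mm across, top 88 mm above the table) to 120 mm out, then a red nose cone to 158 mm. Red fins behind the pivot reach 97 mm above the table.
- moon_center (a point): Centre of the loose silver painted moon disc, 64 mm across and 18 mm thick, lying flat on the table under the rocket's front part; 28 mm of air between it and the rocket.
- planet_center (a point): Centre of the navy-ringed planet (pale blue ball 46 mm across with a flat navy ring 80 mm across, 62 mm above the table) on a bar that turns on the other twist base, 110 mm from its axis. To be left as it is.
There are look-alikes about, which are no part of the job. What is shaped like the launch_base but yellow is not meant.

How it is judged:
At the end, for the whole second after the job is handed in: The rocket is at rest, pointing along the parking strip to within 10 degrees; the moon and the planet are within 15 mm of where they began (value of joint rocket between -0.175 and 0.175 rad and velocity of joint rocket between -0.05 and 0.05 rad/s and distance of each of moon_center, planet_center from where it was at the start of the episode below 0.015 m); the robot touches nothing.
It fails at once if the silver moon is knocked out of its place (moved over 15 mm) (distance of moon_center from where it was at the start of the episode above 0.015 m).
It fails at once if the navy planet is turned or knocked (its centre moved over 15 mm) (distance of planet_center from where it was at the start of the episode above 0.015 m).
It also fails if it takes over 32 s, if anything falls off the work surface, if the arm or the gripper's body presses on something with over 40 N, if the wrist force passes 120 N, or if a joint passes its speed limit or range.

### The arm

A 6-joint arm with a two-finger parallel gripper is mounted at the origin on the work surface. World frame = base frame: x ahead of the robot, y to its left, z up, the work surface at z = 0. Lengths are in m, angles in rad, forces in N, time in s.
With the tool pointing down it reaches from about 0.35 to 0.775 m from the base axis. Payload 5.5 kg.
Tool frame: the origin (TCP) lies at the very end of the fingers, on their centre line; the grasp point (between the pads) lies 19 mm behind it; z points along the fingers, y is the line along which they close (so a half turn about z gives the same grasp; the last joint's range is limited). The gripper opens to 85 mm and grips with 20 to 120 N. Pads are 22 mm wide; open, the fingers measure 114 mm over their backs; the gripper's body (76 mm by 85 mm) begins 54 mm behind the grasp point. The pads swing forward as they close: fully open they stand 13 mm farther back than shut.
Start: joints at [-1.471, 0.313, 0.046, 1.304, 0, 1.431], TCP at [0.137, -0.559, 0.231] pointing down, gripper open.
Joint ranges: [-2.76, 2.76], [-0.86, 1.69], [-1.03, 1.26], [-2.2, 2.34], [-1.47, 1.5], [-3.14, 3.14]. Speed limits (rad/s): [2.57, 2.57, 3.14, 3.14, 3.14, 3.14].

### API

Orientations are given as a unit quaternion [w, x, y, z].
In Python, from workcell import env, read_camera, get_calibration gives the robot as it stands.
- The arm moves only by the tool jog_arm, never from a script. Its argument "motion" is one flat list of numbers, 7 for each row, row after row: the shift along the tool's x, y, z as a fraction of full scale, then the turn, a rotation vector about the tool's x, y, z as a fraction of full scale, then the opening, from 0 (shut) to 1 (fully open). In form: [x, y, z, wx, wy, wz, grip, x, y, z, wx, wy, wz, grip, ...]. A call has 1 to 12 rows; each row is the pose to reach, as a shift and turn from the pose commanded when the call began, along the tool's axes at that moment; what a row does not reach only later rows make up. Full scale, the value 1, is 0.2 m for a shift and 90 degrees for a turn. A row lasts 1/8 s, in which the tool goes at most 62.5 mm and 10.7 degrees, less where a joint would pass 70% of its speed; a pose out of reach is approached as far as the arm can. A call with a number of a shift or a turn outside -1 to 1 is refused whole. A call with a gripper value outside its range is refused whole. The fingers move at their own pace and stop on an object; "newtons" is the grip in N (left out, the last holds). Time passes only in rows, so rows that repeat a pose let the fingers close. It gives the time, the measured TCP pose, the force, the opening and the grip force at its end, in the units of the state.
- env.get_state(): the state, without advancing time (a new reading comes with each control period).
- read_camera(name): name is "scene" or "side" or "wrist"; returns the picture (384x512x3 uint8, red, green, blue); there is no depth.
- get_calibration(name): a dict with "fx", "fy", "cx", "cy" (pixels), "dist" ([k1, k2, p1, p2, k3] as OpenCV has them; the pictures are not rectified), "world_from_camera" (4x4, takes a point from camera to world coordinates). Camera axes: x right, y down, z forward; pixel columns grow to the right and rows downward; lengths in m; the calibration is good to about 2 mm. A picture is of the moment at which its call begins: read the wrist's pose just before it. get_calibration takes no time and is no camera call; for the wrist camera it gives the pose at the moment of the call.
- env.hand_in(): hands the job in; it is judged then, once.
The state is a dict: "clock": time; "joint_pos": joint angles; "qvel": joint speeds; "tau": joint torques, N m; "tcp_pos": TCP position; "orientation": TCP orientation; "wrist_force": force on the tool from outside, world axes, zero at the start; "ft_torque": the same for the moment, N m; "finger_gap": finger opening in m; "grip_force": force on a finger pad.
Only numpy, scipy, OpenCV 4.12 (cv2) and the standard library are available. Lean on these libraries where they do the work, as an engineer would, in place of code of your own. Each camera call takes 0.05 s, during which the arm holds its last target. There are 200 camera calls.

## Working session

There is one attempt and no reset: what is moved stays moved. The work goes in short steps, Python scripts to look and compute and a tool call to move; the robot and the scene stay as the last step left them, time stands still between calls to the robot, and variables do not carry over. Pictures are saved under pics/ and viewed, at most 10 in all, crops included, and the job is handed in when it is done.

Besides the shell and the picture viewer there is one more tool, called after "Call:" as name(argument=value, ...) on one line, values as JSON. jog_arm: Moves the arm, as the interface text tells. Shift numbers are shares of 0.2 m and turn numbers shares of 90 degrees, none past 1 either way. Its arguments: {"type":"object","properties":{"motion":{"type":"array","items":{"type":"number"}},"newtons":{"type":"number"}},"required":["motion"]}

```bash
mkdir -p pics; cat > h.py <<'E'
import numpy as np, cv2
from workcell import env, read_camera, get_calibration
def ray(c,px):
    K=np.array([[c['fx'],0,c['cx']],[0,c['fy'],c['cy']],[0,0,1.]])
    u=cv2.undistortPoints(np.array(px,float).reshape(-1,1,2),K,np.array(c['dist'],float)).reshape(-1,2)
    T=np.array(c['world_from_camera']); d=np.c_[u,np.ones(len(u))]@T[:3,:3].T
    return T[:3,3],d
def plane(c,px,z):
    o,d=ray(c,px); return o+d*((z-o[2])/d[:,2])[:,None]
E
python3 - <<'E'
from h import *
for n in ("scene","side"):
    im=read_camera(n); cv2.imwrite(f"pics/{n}.png",im[:,:,::-1]); print(n,np.round(get_calibration(n)['world_from_camera'],2).tolist())
s=env.get_state(); print(s)
E
```

```text
scene [[-0.33, 0.54, -0.77, 1.29], [0.94, 0.2, -0.26, 0.35], [0.01, -0.82, -0.58, 0.7], [0.0, 0.0, 0.0, 1.0]]
side [[-0.97, -0.15, 0.2, 0.24], [-0.24, 0.6, -0.76, 0.78], [-0.01, -0.79, -0.61, 0.67], [0.0, 0.0, 0.0, 1.0]]
{'clock': 0.1, 'joint_pos': array([-1.47061415e+00,  3.13922700e-01,  4.51360354e-02,  1.30357493e+00,
       -9.54313112e-06,  1.43121396e+00]), 'qvel': array([ 5.72052626e-04, -2.00667193e-03,  1.76648163e-03,  1.02173985e-03,
       -1.77880207e-04, -6.10981718e-05]), 'tau': array([ 2.45508563e-03, -4.81726348e+01,  2.99243635e+01,  1.27447397e-02,
       -9.25667359e-05, -8.02596304e-06]), 'tcp_pos': array([ 0.13650245, -0.55812687,  0.23051727]), 'orientation': array([-7.82578503e-04,  9.92822418e-01,  1.19595294e-01,  1.06463767e-05]), 'wrist_force': array([ 0.07258749,  0.24088002, -0.27610152]), 'ft_torque': array([-0.04039086,  0.04348627,  0.02077457]), 'grip_force': 0.0, 'finger_gap': 0.08515664194199962}
```

View pics/scene.png

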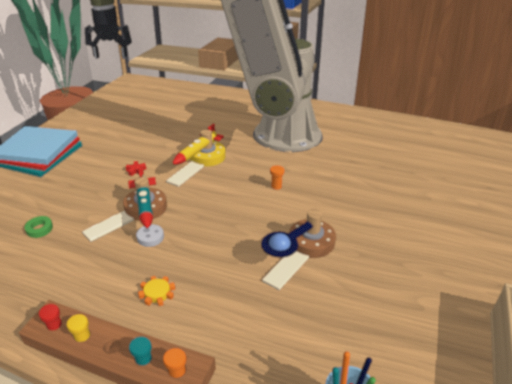

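View pics/side.png

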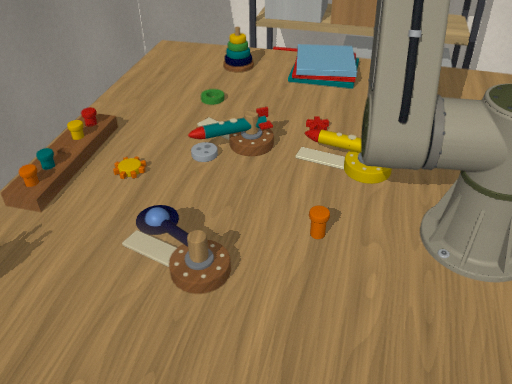

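Candidates: the teal rocket on the brown base at scene (145,205) and side (230,130) fits. The yellow rocket at scene (205,150) is the look-alike. The planet base at scene (312,238) and the teal peg at (140,350) are not wanted. The moon is at scene (150,235) and the parking strip at (107,225).

```bash
python3 - <<'E'
from h import *
a=cv2.imread("pics/scene.png")[150:260,70:200]; b=cv2.imread("pics/side.png")[90:180,170:300]
o=np.vstack([cv2.resize(a,None,fx=3,fy=3),cv2.resize(b,None,fx=3,fy=3)]); o=cv2.resize(np.hstack([cv2.resize(a,(400,338)),cv2.resize(b,(400,277)) if 0 else cv2.copyMakeBorder(cv2.resize(b,(400,277)),0,61,0,0,0)]),None,fx=1,fy=1)
cv2.imwrite("pics/crop.png",o)
for n,(x0,y0,x1,y1) in {"scene":(80,160,185,250),"side":(180,95,290,165)}.items():
    im=cv2.imread(f"pics/{n}.png"); c=get_calibration(n); h=cv2.cvtColor(im,cv2.COLOR_BGR2HSV)
    def mask(lo,hi,z,name):
        m=np.zeros(h.shape[:2],np.uint8); m[y0:y1,x0:x1]=cv2.inRange(h,lo,hi)[y0:y1,x0:x1]
        k,l,st,ce=cv2.connectedComponentsWithStats(m)
        for i in range(1,k):
            if st[i,4]>25:
                p=np.argwhere(l==i)[:,::-1]; r=cv2.minAreaRect(p.astype(np.float32))
                bx=cv2.boxPoints(r)
                print(n,name,st[i,4],ce[i].round(1),plane(c,[ce[i]],z)[0,:2].round(3),'box',plane(c,bx,z)[:,:2].round(3).tolist())
    mask((80,100,30),(100,255,200),.062,'teal')
    mask((18,20,180),(35,110,255),.008,'strip')
    mask((95,10,110),(135,80,255),.018,'moon')
    mask((0,100,40),(13,190,140),.02,'brown')
    mask((0,190,100),(6,255,255),.062,'red'); mask((174,190,100),(180,255,255),.062,'red2')
E
```

```text
scene teal 178 [144.1 201.6] [ 0.564 -0.194] box [[0.521, -0.242], [0.507, -0.217], [0.591, -0.161], [0.604, -0.184]]
scene strip 193 [177.6 177.4] [ 0.369 -0.211] box [[0.391, -0.236], [0.312, -0.222], [0.351, -0.179], [0.426, -0.195]]
scene strip 521 [103.9 227. ] [ 0.628 -0.278] box [[0.661, -0.32], [0.561, -0.274], [0.596, -0.234], [0.691, -0.281]]
scene brown 237 [131.8 206.9] [ 0.547 -0.247] box [[0.51, -0.306], [0.483, -0.281], [0.583, -0.197], [0.606, -0.221]]
scene red 139 [135.5 168.4] [ 0.441 -0.296] box [[0.421, -0.336], [0.404, -0.292], [0.457, -0.259], [0.473, -0.302]]
scene red 103 [146.1 218.8] [ 0.62  -0.155] box [[0.634, -0.167], [0.597, -0.176], [0.605, -0.145], [0.641, -0.137]]
side teal 58 [260.5 120.4] [ 0.499 -0.245] box [[0.515, -0.231], [0.502, -0.276], [0.485, -0.253], [0.498, -0.21]]
side teal 524 [226.3 127.9] [ 0.569 -0.191] box [[0.626, -0.19], [0.532, -0.255], [0.511, -0.198], [0.602, -0.137]]
side strip 70 [206.1 121.8] [ 0.66  -0.295] box [[0.684, -0.295], [0.646, -0.323], [0.636, -0.3], [0.673, -0.272]]
side moon 46 [251.1 135.1] [ 0.522 -0.242] box [[0.547, -0.246], [0.503, -0.267], [0.495, -0.242], [0.539, -0.221]]
side moon 237 [203.8 151.8] [ 0.613 -0.143] box [[0.637, -0.113], [0.652, -0.19], [0.59, -0.176], [0.578, -0.101]]
side brown 50 [235.3 141.3] [ 0.552 -0.202] box [[0.567, -0.18], [0.562, -0.252], [0.534, -0.23], [0.54, -0.161]]
side brown 95 [261.1 147.9] [ 0.483 -0.188] box [[0.52, -0.19], [0.471, -0.234], [0.452, -0.186], [0.5, -0.144]]
side red 86 [262.4 111.3] [ 0.505 -0.29 ] box [[0.526, -0.308], [0.499, -0.315], [0.488, -0.269], [0.515, -0.263]]
side red 78 [265.6 125. ] [ 0.482 -0.226] box [[0.5, -0.231], [0.475, -0.252], [0.464, -0.222], [0.489, -0.202]]
side red 146 [197.3 133.2] [ 0.628 -0.152] box [[0.66, -0.174], [0.623, -0.183], [0.606, -0.135], [0.642, -0.127]]
```

View pics/crop.png

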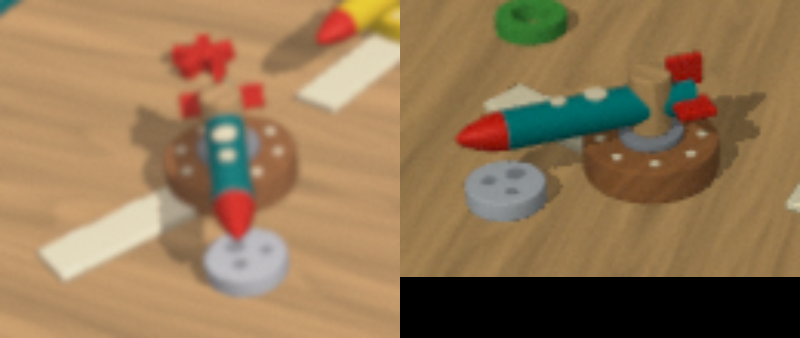

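The crop confirms it: teal body, brown disc, nose over the silver moon, cream strip to the lower left in the scene view. Next, a helper that turns a target into tool-frame fractions.

```bash
cat >> h.py <<'E'
from scipy.spatial.transform import Rotation as R
def go(x,y,z,yawdeg):
    s=env.get_state(); q=s['orientation']; r=R.from_quat([q[1],q[2],q[3],q[0]])
    t=R.from_euler('z',yawdeg,degrees=True)*R.from_euler('x',180,degrees=True)
    print('shift',(r.inv().apply(np.array([x,y,z])-s['tcp_pos'])/.2).round(3),'turn',((r.inv()*t).as_rotvec()/(np.pi/2)).round(3),'t',s['clock'],'q',s['joint_pos'].round(2))
E
python3 - <<'E'
from h import *
c=get_calibration('scene');d=get_calibration('side')
print('disc',plane(c,[[145.1,202]],.03),plane(d,[[251.9,134.5]],.03))
f=plane(c,[[83,231.9],[91.1,241]],.008);print('strip end',f.mean(0))
go(.29,-.43,.23,103); go(.60,-.168,.23,217)
E
```

```text
disc [[ 0.52796015 -0.21801763  0.03      ]] [[ 0.51608684 -0.22665945  0.03      ]]
strip end [ 0.67269865 -0.29633333  0.008     ]
shift [ 0.898 -0.44   0.003] turn [-0.001 -0.001 -0.992] t 0.1 q [-1.47  0.31  0.05  1.3  -0.    1.43]
shift [ 2.714 -1.344  0.005] turn [-0.000e+00  1.000e-03  1.742e+00] t 0.1 q [-1.47  0.31  0.05  1.3  -0.    1.43]
```

Call:
jog_arm(motion=[0.9, -0.44, 0, 0, 0, -0.99, 1, 0.9, -0.44, 0, 0, 0, -0.99, 1, 0.9, -0.44, 0, 0, 0, -0.99, 1, 0.9, -0.44, 0, 0, 0, -0.99, 1, 0.9, -0.44, 0, 0, 0, -0.99, 1, 0.9, -0.44, 0, 0, 0, -0.99, 1, 0.9, -0.44, 0, 0, 0, -0.99, 1, 0.9, -0.44, 0, 0, 0, -0.99, 1, 0.9, -0.44, 0, 0, 0, -0.99, 1, 0.9, -0.44, 0, 0, 0, -0.99, 1])

```text
clock: 1.35
tcp_pos: [0.2904, -0.4301, 0.2309]
orientation: [-0.0, 0.624, 0.782, 0.0]
wrist_force: [0.3, -0.6, -0.5]
finger_gap: 0.0857
grip_force: 0.0
```

```bash
python3 - <<'E'
from h import *
go(.45,-.3,.23,192); 
E
```

```text
shift [0.457 0.922 0.005] turn [ 0.    -0.    -0.991] t 1.35 q [-1.13  0.21 -0.1   1.27 -0.    0.22]
```

Call:
jog_arm(motion=[0.46, 0.92, 0, 0, 0, -0.99, 1, 0.46, 0.92, 0, 0, 0, -0.99, 1, 0.46, 0.92, 0, 0, 0, -0.99, 1, 0.46, 0.92, 0, 0, 0, -0.99, 1, 0.46, 0.92, 0, 0, 0, -0.99, 1, 0.46, 0.92, 0, 0, 0, -0.99, 1, 0.46, 0.92, 0, 0, 0, -0.99, 1, 0.46, 0.92, 0, 0, 0, -0.99, 1, 0.46, 0.92, 0, 0, 0, -0.99, 1, 0.46, 0.92, 0, 0, 0, -0.99, 1])

```text
clock: 2.6
tcp_pos: [0.4494, -0.2997, 0.2311]
orientation: [-0.0, -0.103, 0.995, 0.0]
wrist_force: [-0.2, -0.2, 0.1]
finger_gap: 0.0855
grip_force: 0.0
```

```bash
python3 - <<'E'
from h import *
go(.60,-.168,.23,217)
c=get_calibration('wrist'); im=read_camera('wrist'); cv2.imwrite('pics/w1.png',im[:,:,::-1]); np.save('w1.npy',c['world_from_camera'])
E
```

```text
shift [-0.872  0.49   0.005] turn [ 0.    -0.    -0.279] t 2.6 q [-0.74  0.25 -0.05  1.28 -0.   -0.94]
```

View pics/w1.png

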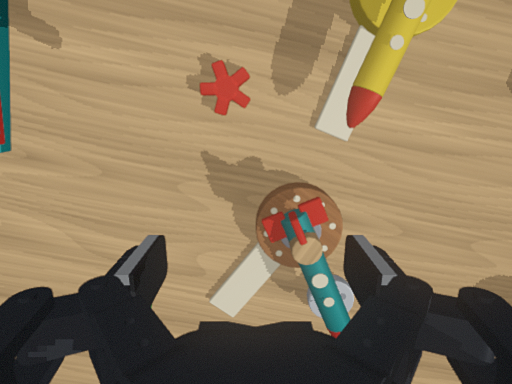

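The wrist view shows the teal rocket: peg top at (308,250), body dots at (320,281) and (328,302), brown disc centred around (299,224), strip end corners at (210,301) and (233,317), moon at (331,298).

```bash
python3 - <<'E'
from h import *
c=get_calibration('wrist')
p=plane(c,[[308,249]],.088)[0]; d=plane(c,[[320,281],[328,302]],.078); f=plane(c,[[210,301],[233,317]],.008); k=plane(c,[[299,224]],.03)[0]
print(p,k,d,f,f.mean(0))
for a in (p,k):
    print(np.degrees(np.arctan2(*(f.mean(0)-a)[1::-1])),np.linalg.norm((f.mean(0)-a)[:2]),np.degrees(np.arctan2(*(d-a)[:,1::-1].T)))
n=f[0]-f[1]; print('strip dir from end edge',np.degrees(np.arctan2(n[1],n[0])))
e=plane(c,[[257,248],[210,301]],.008);print(np.degrees(np.arctan2(*(e[1]-e[0])[1::-1])))
e=plane(c,[[276,269],[233,317]],.008);print(np.degrees(np.arctan2(*(e[1]-e[0])[1::-1])))
E
```

```text
[ 0.51468576 -0.22986599  0.088     ] [ 0.51062836 -0.23209865  0.03      ] [[ 0.5550521  -0.20371496  0.078     ]
 [ 0.57970367 -0.18758237  0.078     ]] [[ 0.65913305 -0.32258313  0.008     ]
 [ 0.67884132 -0.28549872  0.008     ]] [ 0.66898718 -0.30404093  0.008     ]
-25.67426982413672 0.1712041174185273 [32.9368825 33.0374814]
-24.432256239721124 0.17393448947748066 [32.57576215 32.80016705]
strip dir from end edge -117.98812124641006
-27.118764808479444
-26.25663608871644
```

```bash
python3 - <<'E'
from h import *
go(.600,-.1745,.13,213)
go(.600,-.1745,.046,213)
E
```

```text
shift [-0.866  0.458  0.505] turn [ 0.    -0.    -0.235] t 2.65 q [-0.74  0.25 -0.05  1.28 -0.   -0.94]
shift [-0.866  0.458  0.925] turn [ 0.    -0.    -0.235] t 2.65 q [-0.74  0.25 -0.05  1.28 -0.   -0.94]
```

Above first, then check with the wrist camera before descending.

Call:
jog_arm(motion=[-0.5, 0.25, 0, 0, 0, -0.12, 1, -0.87, 0.46, 0.1, 0, 0, -0.235, 1, -0.87, 0.46, 0.3, 0, 0, -0.235, 1, -0.87, 0.46, 0.5, 0, 0, -0.235, 1, -0.87, 0.46, 0.5, 0, 0, -0.235, 1, -0.87, 0.46, 0.5, 0, 0, -0.235, 1, -0.87, 0.46, 0.5, 0, 0, -0.235, 1, -0.87, 0.46, 0.5, 0, 0, -0.235, 1])

```text
clock: 3.65
tcp_pos: [0.6012, -0.1751, 0.1335]
orientation: [0.001, -0.284, 0.959, -0.001]
wrist_force: [0.2, -0.0, -1.0]
finger_gap: 0.0854
grip_force: 0.0
```

```bash
python3 - <<'E'
from h import *
go(.600,-.1745,.046,213)
im=read_camera('wrist'); cv2.imwrite('pics/w2.png',im[:,:,::-1])
E
```

```text
shift [0.004 0.007 0.437] turn [-0.002  0.001 -0.   ] t 3.65 q [-0.41  0.45  0.01  1.12 -0.   -0.99]
```

View pics/w2.png

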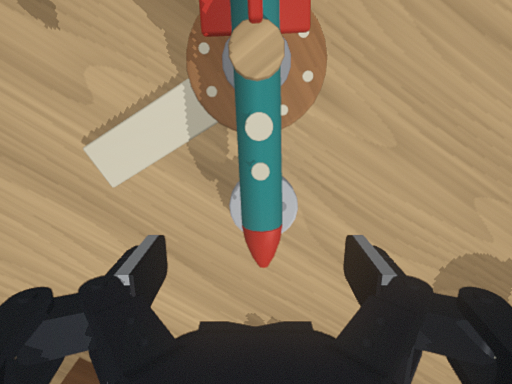

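Rocket runs straight between the fingers (columns 256–262) with the moon beneath it at (264,205), so I'm descending and pinching.

Call:
jog_arm(motion=[0, 0.01, 0.15, 0, 0, 0, 1, 0, 0.01, 0.3, 0, 0, 0, 1, 0, 0.01, 0.44, 0, 0, 0, 1, 0, 0.01, 0.44, 0, 0, 0, 1, 0, 0.01, 0.44, 0, 0, 0, 0.2, 0, 0.01, 0.44, 0, 0, 0, 0.2, 0, 0.01, 0.44, 0, 0, 0, 0.2, 0, 0.01, 0.44, 0, 0, 0, 0.2, 0, 0.01, 0.44, 0, 0, 0, 0.2, 0, 0.01, 0.44, 0, 0, 0, 0.2], newtons=25)

```text
clock: 4.95
tcp_pos: [0.6005, -0.1726, 0.0447]
orientation: [0.001, -0.285, 0.959, -0.001]
wrist_force: [-0.3, -0.3, 7.2]
finger_gap: 0.0316
grip_force: 24.6
```

```bash
python3 - <<'E'
from h import *
for a in (-6,-12,-18,-24,-30,-36,-42,-48,-54,-59):
    y=np.radians(33+a); go(.516+.1*np.cos(y),-.229+.1*np.sin(y),.046,213+a)
E
```

```text
shift [ 0.011 -0.059 -0.007] turn [-0.001  0.001  0.068] t 4.95 q [-0.41  0.52 -0.12  0.93 -0.   -0.99]
shift [ 0.019 -0.111 -0.006] turn [-0.001  0.001  0.134] t 4.95 q [-0.41  0.52 -0.12  0.93 -0.   -0.99]
shift [ 0.033 -0.161 -0.006] turn [-0.001  0.001  0.201] t 4.95 q [-0.41  0.52 -0.12  0.93 -0.   -0.99]
shift [ 0.051 -0.21  -0.006] turn [-0.001  0.001  0.268] t 4.95 q [-0.41  0.52 -0.12  0.93 -0.   -0.99]
shift [ 0.075 -0.257 -0.006] turn [-0.001  0.001  0.334] t 4.95 q [-0.41  0.52 -0.12  0.93 -0.   -0.99]
shift [ 0.104 -0.3   -0.006] turn [-0.001  0.001  0.401] t 4.95 q [-0.41  0.52 -0.12  0.93 -0.   -0.99]
shift [ 0.137 -0.341 -0.006] turn [-0.001  0.001  0.468] t 4.95 q [-0.41  0.52 -0.12  0.93 -0.   -0.99]
shift [ 0.174 -0.378 -0.006] turn [-0.001  0.001  0.534] t 4.95 q [-0.41  0.52 -0.12  0.93 -0.   -0.99]
shift [ 0.215 -0.411 -0.006] turn [-0.001  0.001  0.601] t 4.95 q [-0.41  0.52 -0.12  0.93 -0.   -0.99]
shift [ 0.251 -0.435 -0.006] turn [-0.001  0.001  0.657] t 4.95 q [-0.41  0.52 -0.12  0.93 -0.   -0.99]
```

Call:
jog_arm(motion=[0.01, -0.055, 0, 0, 0, 0.067, 0.2, 0.02, -0.11, 0, 0, 0, 0.134, 0.2, 0.033, -0.16, 0, 0, 0, 0.2, 0.2, 0.051, -0.21, 0, 0, 0, 0.268, 0.2, 0.075, -0.257, 0, 0, 0, 0.334, 0.2, 0.104, -0.3, 0, 0, 0, 0.4, 0.2, 0.137, -0.34, 0, 0, 0, 0.467, 0.2, 0.174, -0.378, 0, 0, 0, 0.534, 0.2, 0.215, -0.41, 0, 0, 0, 0.6, 0.2, 0.25, -0.435, 0, 0, 0, 0.657, 0.2, 0.25, -0.435, 0, 0, 0, 0.657, 0.2, 0.25, -0.435, 0, 0, 0, 0.657, 0.2])

```text
clock: 6.45
tcp_pos: [0.608, -0.2729, 0.0447]
orientation: [0.003, 0.225, 0.974, 0.0]
wrist_force: [5.9, 0.8, 2.2]
finger_gap: 0.0314
grip_force: 24.6
```

```bash
python3 - <<'E'
from h import *
y=np.radians(-26); go(.516+.1*np.cos(y),-.229+.1*np.sin(y),.046,154)
im=read_camera('scene')[150:260,60:200]; cv2.imwrite('pics/s2.png',cv2.resize(im[:,:,::-1],None,fx=4,fy=4))
E
```

```text
shift [ 0.009 -0.004 -0.006] turn [ 0.001  0.004 -0.001] t 6.45 q [-0.54  0.59  0.    0.98  0.   -0.09]
```

View pics/s2.png

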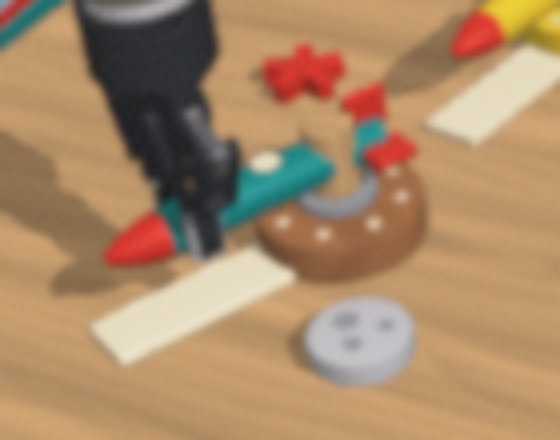

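The rocket (nose at crop (135,240)) lies along the strip and the moon is undisturbed. Next I open the fingers and lift straight up.

Call:
jog_arm(motion=[0, 0, 0, 0, 0, 0, 0.9, 0, 0, 0, 0, 0, 0, 0.9, 0, 0, 0, 0, 0, 0, 0.9, 0, 0, 0, 0, 0, 0, 0.9, 0, 0, -0.15, 0, 0, 0, 0.9, 0, 0, -0.35, 0, 0, 0, 0.9, 0, 0, -0.6, 0, 0, 0, 0.9, 0, 0, -0.6, 0, 0, 0, 0.9, 0, 0, -0.6, 0, 0, 0, 0.9, 0, 0, -0.6, 0, 0, 0, 0.9])

```text
clock: 7.75
tcp_pos: [0.6042, -0.2717, 0.1614]
orientation: [-0.002, 0.225, 0.974, 0.0]
wrist_force: [0.0, -0.9, 0.0]
finger_gap: 0.0768
grip_force: 0.0
```

```bash
python3 - <<'E'
from h import *
c=get_calibration('wrist');im=read_camera('wrist'); cv2.imwrite('pics/w3.png',im[:,:,::-1])
E
```

```text
(no output)
```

View pics/w3.png

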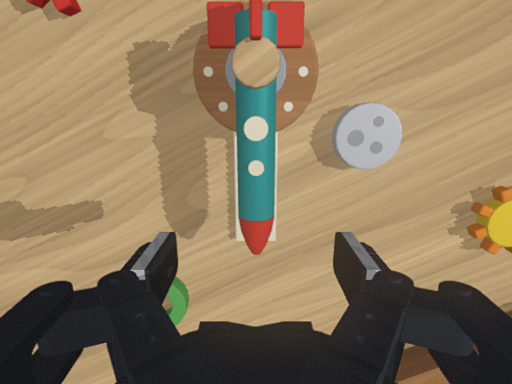

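The rocket (peg (256,62), nose (257,250)) lies centred over the strip (columns 236–276). The moon at (367,135) is untouched and the gripper is clear.

```bash
python3 -c "
from workcell import env; print(env.hand_in())"
```

```text
the job is handed in; nothing more can be done
None
```

The rocket now lies in line above its cream parking strip and has been let go. The moon looked undisturbed, the arm never went near the planet, and the job is handed in at about 8 s; no verdict came back.

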